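Switch on and zero the portion scale under the bowl

TASK

Get the portion scale that carries the empty bowl ready for weighing: with the fingertips press its round key well down to switch it on and let it come up, then press its long bar key well down to zero it, and withdraw. Press gently and do not lift or shift anything; leave the bowl, the other scale with the spice jar and the timer, marker, tongs and scissors untouched.

Things in the scene. Friction and masses are not known exactly. Their poses are not given: they have to be found in the camera images.
- scale_bowl: The white portion scale that carries the empty steel bowl; left or right of the bag sealer. Origin at the centre of its underside; x from key strip to platform, y left seen from the keys, z up. 180 (x) x 150 (y) mm, strip 42 mm high; steel platform 52 mm high behind it. Keys stand 12 mm above the strip, tops 54 mm up at x = -62: round at y = +42, long bar at y = -42 mm, display between. Loose, 1.5 kg, rubber feet.
- scale_bowl_on_top (a point): Centre of the top face of this scale's round key (20 mm across, black). Moves with the key; axes as the scale's.
- scale_bowl_zero_top (a point): Centre of the top face of this scale's long bar key (16 mm along the scale's x, 40 mm along its y, black). Moves with the key; axes as the scale's.
- scale_bowl_on (a joint): Round key of the scale with the bowl. Sprung key, value 0 at rest, grows as it is pressed straight down, to 0.007 m at its stop. The spring starts at 1.5 N and needs 3.6 N at half travel (3.5 mm, where it switches) and 5.7 N at the stop; it comes back up by itself.
- scale_bowl_zero (a joint): Long bar key of the scale with the bowl. Sprung key, value 0 at rest, grows as it is pressed straight down, to 0.007 m at its stop. The spring starts at 1.5 N and needs 3.6 N at half travel (3.5 mm, where it switches) and 5.7 N at the stop; it comes back up by itself.
- scale_jar: The other portion scale, the same model, which carries the spice jar; leave it alone. Frame and sizes as the first scale's. Between the scales stands the long blue-grey bag sealer, fixed, about 380 mm long and, with its arm down, 115 mm high at most.
- scale_jar_on (a joint): Round key of the other scale, not to be pressed; works as the first scale's.
- scale_jar_zero (a joint): Long bar key of the other scale, not to be pressed; works as the first scale's.
- bowl: Empty round steel bowl standing loose on the platform of the scale to be zeroed, 104 mm across the rim, 46 mm high (rim 98 mm above the table); origin at the centre of its underside, z up.
- spice_jar: Spice jar with red cap standing loose on the other scale's platform, 45 mm across, 108 mm high (top 160 mm above the table); origin at the centre of its underside.
- timer: Kitchen timer standing on its edge on the table, 26 x 70 x 64 mm (x, y, z); origin at the centre of its underside.
- marker: Marker pen with black cap lying on the table, 17 x 128 x 18 mm (x, y, z); origin under its centre.
- tongs: Steel tongs lying along the front edge of the table, 204 x 40 x 24 mm (x, y, z); origin under the centre.
- scissors: Scissors with green handles lying along the front edge of the table, 206 x 84 x 11 mm (x, y, z); origin under the centre.
Things that resemble listed ones, but are neither listed nor needed, are in the scene too. Leave any purple or yellow look-alike of the spice_jar alone.

How it is judged:
On the way, in this order (a step that is already met when the one before it is completed fails the run):
1. the round key of the scale with the bowl is pressed past half its travel by the fingers, the bar key being up (value of joint scale_bowl_on above 0.0035 m and value of joint scale_bowl_zero below 0.001 m and contact force between the fingers and scale_bowl above 1 N), for 0.05 s.
2. the round key has come up again, the bar key still being up (value of joint each of scale_bowl_on, scale_bowl_zero below 0.001 m), for 0.05 s.
3. the long bar key of the same scale is pressed past half its travel by the fingers, the round key being up (value of joint scale_bowl_zero above 0.0035 m and value of joint scale_bowl_on below 0.001 m and contact force between the fingers and scale_bowl above 1 N), for 0.05 s.
At the end, for the whole second after the job is handed in: Both keys of the scale with the bowl are up again (within 1 mm); that scale stands within 15 mm of where it stood, the other within 10 mm; bowl and spice jar stand upright at rest on their scales within 20 mm of where they stood, and the other things lie within 15 mm of where they lay (all of step 2 and distance of each of scale_bowl, timer, marker, tongs, scissors from where it was at the start of the episode below 0.015 m and distance of scale_jar from where it was at the start of the episode below 0.01 m and distance of each of bowl, spice_jar from where it was at the start of the episode below 0.02 m and angle between each of bowl, spice_jar's own z axis and vertical below 0.1 rad and linear speed of each of bowl, scale_bowl below 0.02 m/s); the robot touches nothing.
It fails at once if the scale with the bowl is pressed with more than 25 N (contact force between any of the fingers, the arm and scale_bowl above 25 N).
It fails at once if the scale with the bowl is shifted, lifted or tipped (more than 15 mm or 0.1 rad) (distance of scale_bowl from where it was at the start of the episode above 0.015 m or angle between scale_bowl's own z axis and vertical above 0.1 rad).
It fails at once if the bowl is touched, shifted or lifted (contact force between any of the fingers, the arm and bowl above 0.5 N or distance of bowl from where it was at the start of the episode above 0.02 m).
It fails at once if the other scale or its spice jar is touched, or one of its keys pressed (contact force between any of the fingers, the arm and scale_jar above 0.5 N or contact force between any of the fingers, the arm and spice_jar above 0.5 N or value of joint any of scale_jar_on, scale_jar_zero above 0.002 m).
It fails at once if the timer, marker, tongs or scissors is touched or shifted (contact force between any of the fingers, the arm and timer above 0.5 N or distance of any of timer, marker, tongs, scissors from where it was at the start of the episode above 0.015 m or contact force between any of the fingers, the arm and marker above 0.5 N or contact force between any of the fingers, the arm and tongs above 0.5 N or contact force between any of the fingers, the arm and scissors above 0.5 N).
It also fails if it takes over 43 s, if anything falls off the work surface, if the arm or the gripper's body presses on something with over 40 N, if the wrist force passes 120 N, or if a joint passes its speed limit or range.

ROBOT

A 6-joint arm with a two-finger parallel gripper is mounted at the origin on a cart in front of the work surface, level with it; the furniture and walls round the work are solid. World frame = base frame: x ahead of the robot, y to its left, z up, the work surface at z = 0. Lengths are in m, angles in rad, forces in N, time in s.
With the tool pointing down it reaches from about 0.325 to 1 m from the base axis. Payload 5.1 kg.
Tool frame: the origin (TCP) lies midway between the tips of the shut fingers; the grasp point (between the pads) lies 19 mm behind it; z points along the fingers, y is the line along which they close (so a half turn about z gives the same grasp; the last joint's range is limited). The gripper opens to 85 mm and grips with 20 to 120 N. Pads are 22 mm wide; open, the fingers measure 114 mm over their backs; the gripper's body (76 mm by 85 mm) begins 54 mm behind the grasp point. The pads swing forward as they close: fully open they stand 13 mm farther back than shut.
Start: joints at [1.146, 0.124, 1.65, -0, 1.367, -0.083], TCP at [0.218, 0.612, 0.195] pointing down, gripper open.
Joint ranges: [-2.61, 2.61], [-1.02, 2.33], [0.03, 2.71], [-1.35, 4.49], [0.32, 2.68], [-2.91, 2.91]. Speed limits (rad/s): [2.57, 2.57, 3.14, 3.14, 3.14, 3.14].

INTERFACE

Orientations are given as a unit quaternion [w, x, y, z].
In Python, from cell import sense, vision, r gives the robot as it stands.
- The arm moves only by the tool carry_out, never from a script. Its argument "motion" is text: rows parted by semicolons, each of 7 numbers parted by spaces: the turn, a rotation vector about the world's x, y, z in rad, then the shift along the world's x, y, z in m, then the finger opening in m, from 0 to 0.0854. A call has 1 to 20 rows; each row shifts and turns the commanded pose from where the row before left it; what a row does not reach is not made up. A row lasts 1/12 s, in which the tool goes at most 41.7 mm and 7.16 degrees, less where a joint would pass 70% of its speed; a pose out of reach is approached as far as the arm can. A call with a gripper value outside its range is refused whole. The fingers move at their own pace and stop on an object; the grip force is fixed at half the most. Time passes only in rows, so rows that do not move let the fingers close. It gives the time, the measured TCP pose, the force and the opening at its end, in the units of the state.
- sense(): the state, without advancing time (a new reading comes with each control period).
- vision.camera(name): name is "scene" or "top" or "wrist"; returns a dict with "frame" (480x640x3 uint8, red, green, blue), "range_z" (480x640 float32, m along the optical axis (not along the pixel's ray), 0 where there is no reading), "fx", "fy", "cx", "cy" (pixels), "xyz" and "attitude" of the camera in the world. Camera axes: x right, y up, looking along -z (the intrinsics and any distortion apply to the point x, -y, -z); pixel columns grow to the right and rows downward; lengths in m; the calibration is good to about 2 mm. A picture is of the moment at which its call begins.
- r.hand_in(): hands the job in, once; it reports no verdict.
Trained networks look in the newest picture that a camera, given by its name, has taken for a name from the list of things; names that differ only in an ending like _2 or _b are one class to them, and where a whole thing is asked for, a point or a joint stands for the part that bears it (a point fixed in the world has none). Each returns a list of dicts, best first, with "conf" (0 to 1); they miss things now and then, are a little off and sometimes report something else, mostly with a low value. They report only what shows in the picture. A call takes as long as a camera call. They do not tell look-alikes from the thing itself.
- vision.spot_in(camera, name): "position" ([x, y, z] in m, in world coordinates, good to about 4 mm: the middle of the surface that is visible of it).
- vision.masks_of(camera, name): "pixels" (480x640 bool, what is visible of it).
- vision.mark_of(camera, name): "position" ([x, y, z] in m, in world coordinates, good to about 4 mm: a listed point, or the origin of a listed thing).
The state is a dict: "t": time; "joint_pos": joint angles; "joint_velocities": joint speeds; "joint_torque": joint torques, N m; "eef_pos": TCP position; "ee_rot": TCP orientation; "wrist_force": force on the tool from outside, world axes, zero at the start; "ft_torque": the same for the moment, N m; "grip_width": finger opening in m.
Only numpy, scipy, OpenCV 4.12 (cv2) and the standard library are available. Lean on these libraries where they do the work, as an engineer would, in place of code of your own. Each camera call takes 0.05 s, during which the arm holds its last target. There are 200 camera calls.

## Working session

There is one attempt and no reset: what is moved stays moved. The work goes in short steps, Python scripts to look and compute and a tool call to move; the robot and the scene stay as the last step left them, time stands still between calls to the robot, and variables do not carry over. Pictures are saved under pics/ and viewed, on a budget of 10 in all, crops included, one or two more only if the job needs it, and the job is handed in when it is done.

Besides the shell and the picture viewer there is one more tool, called after ">>>" as name(argument=value, ...) on one line, values as JSON. carry_out: Moves the arm, as the interface text tells. Its arguments: {"type":"object","properties":{"motion":{"type":"string"}},"required":["motion"]}

```bash
mkdir -p pics
cat > h.py <<'E'
from cell import sense, vision, r
import numpy as np, cv2
def save(c,name,box=None,s=1):
    f=c["frame"][:,:,::-1]
    if box: f=f[box[1]:box[3],box[0]:box[2]]
    cv2.imwrite("pics/"+name,cv2.resize(f,None,fx=s,fy=s,interpolation=cv2.INTER_CUBIC))
E
python3 - <<'E'
from h import *
s=sense(); print(s["t"],s["eef_pos"],s["ee_rot"],s["grip_width"])
for c in("top","scene"):
    k=vision.camera(c); save(k,c+"1.png"); print(c,k["xyz"],k["attitude"],k["fx"])
    for n in("scale_bowl","scale_jar","scale_bowl_on_top","scale_bowl_zero_top","bowl","spice_jar","timer","marker"):
        print(n,[(np.round(d["position"],3).tolist(),round(d["conf"],2)) for d in vision.mark_of(c,n)[:4]])
E
```

```text
0.0 [0.21763259 0.61173903 0.19320802] [-2.73279409e-04  1.70102814e-01  9.85425714e-01 -1.05868683e-03] 0.085513800663551
top [0.30151675 0.13905902 1.29726528] [ 0.72686372  0.07984634 -0.07203525 -0.67831012] 467.1445776798012
scale_bowl [([0.584, -0.118, 0.002], 0.64)]
scale_jar [([0.574, 0.342, -0.001], 0.98)]
scale_bowl_on_top [([0.515, -0.084, 0.056], 0.45)]
scale_bowl_zero_top [([0.531, -0.163, 0.053], 0.59)]
bowl [([0.615, -0.109, 0.051], 0.64)]
spice_jar [([0.609, 0.319, 0.053], 0.97), ([0.733, 0.321, -0.002], 0.79), ([0.652, 0.503, 0.001], 0.75)]
timer [([0.441, 0.073, 0.001], 0.54)]
marker [([0.438, 0.14, -0.001], 0.74)]
scene [ 0.00246941 -0.2980665   0.6141073 ] [ 0.80821647  0.40002011 -0.19282052 -0.38676904] 443.6270412384774
scale_bowl [([0.582, -0.116, 0.002], 0.91)]
scale_jar [([0.57, 0.343, 0.0], 0.84)]
scale_bowl_on_top [([0.514, -0.086, 0.058], 0.65), ([0.378, -0.125, 0.0], 0.17)]
scale_bowl_zero_top [([0.524, -0.168, 0.057], 0.71), ([0.357, 0.276, -0.001], 0.27)]
bowl [([0.616, -0.11, 0.049], 0.91)]
spice_jar [([0.608, 0.319, 0.054], 0.98), ([0.727, 0.322, -0.0], 0.75)]
timer [([0.443, 0.069, 0.002], 0.55)]
marker [([0.447, 0.142, 0.002], 0.69)]
```

View pics/top1.png

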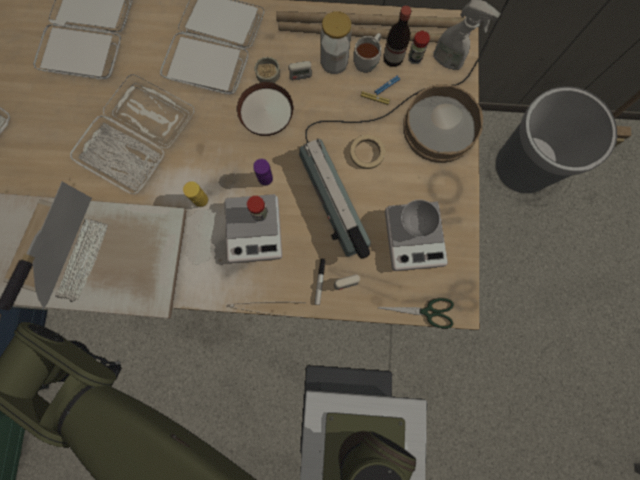

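View pics/scene1.png

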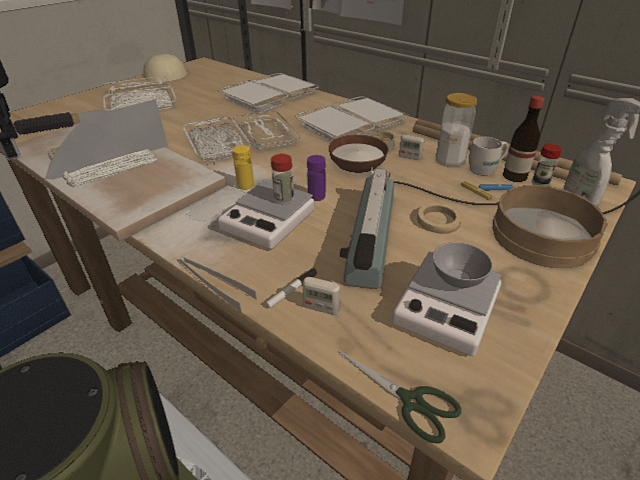

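The bowl scale is the right one (top image about (415,240), scene (450,300)). The jar scale is on the left (top (253,230)). I'll enlarge it to confirm, and measure the sealer clearance.

Run:
```python
from h import *
from scipy.spatial.transform import Rotation as R
k=vision.camera("scene"); save(k,"crop.png",(340,220,520,370),3)
k=vision.camera("top")
q=k["attitude"]; M=R.from_quat([q[1],q[2],q[3],q[0]]).as_matrix()
v,u=np.mgrid[:480,:640]; z=k["range_z"]
P=np.stack([(u-k["cx"])/k["fx"]*z,-(v-k["cy"])/k["fy"]*z,-z],-1)@M.T+k["xyz"]
m=(P[...,2]>.03)&(P[...,2]<.3)&(z>0)&(P[...,0]>.4)&(P[...,0]<.7)
for y0 in np.arange(-.08,.12,.01):
    b=m&(abs(P[...,1]-y0)<.005)
    if b.any(): print(round(y0,2),P[b][:,0].min().round(3),P[b][:,0].max().round(3),P[b][:,2].max().round(3))
w=vision.camera("wrist"); s=sense()
q=s["ee_rot"]; print("cam in tool",R.from_quat([q[1],q[2],q[3],q[0]]).inv().apply(w["xyz"]-s["eef_pos"]))
```

```text
-0.08 0.487 0.666 0.102
-0.07 0.486 0.665 0.104
-0.06 0.485 0.664 0.103
-0.05 0.486 0.662 0.058
-0.04 0.54 0.661 0.059
-0.03 0.596 0.661 0.057
0.01 0.547 0.547 0.034
0.02 0.507 0.567 0.1
0.03 0.502 0.593 0.101
0.04 0.442 0.609 0.1
0.05 0.436 0.624 0.101
0.06 0.432 0.647 0.099
0.07 0.429 0.667 0.1
0.08 0.426 0.683 0.097
0.09 0.423 0.698 0.095
0.1 0.424 0.7 0.096
0.11 0.557 0.697 0.095
cam in tool [ 0.07258045 -0.00086499 -0.17994854]
```

View pics/crop.png

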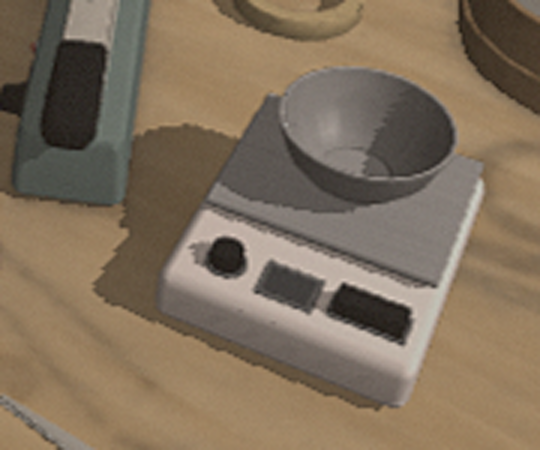

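Confirmed: the right-hand scale carries the bowl. In the crop its round key is at (227,257) and its bar key at (370,312). Estimated key positions are round (0.515,-0.085) and bar (0.529,-0.168). I'll raise the arm and swing over with the fingers shut.

>>> carry_out(motion="0 0 0 0 0 0.035 0; 0 0 0 0 0 0.035 0; 0 0 0 0 0 0.03 0; 0 0 -0.043 0.012 -0.028 0 0; 0 0 -0.043 0.012 -0.028 0 0; 0 0 -0.043 0.012 -0.028 0 0; 0 0 -0.043 0.012 -0.028 0 0; 0 0 -0.043 0.012 -0.028 0 0; 0 0 -0.043 0.012 -0.028 0 0; 0 0 -0.043 0.012 -0.028 0 0; 0 0 -0.043 0.012 -0.028 0 0; 0 0 -0.043 0.012 -0.028 0 0; 0 0 -0.043 0.012 -0.028 0 0; 0 0 -0.043 0.012 -0.028 0 0; 0 0 -0.043 0.012 -0.028 0 0; 0 0 -0.043 0.012 -0.028 0 0; 0 0 -0.043 0.012 -0.028 0 0; 0 0 -0.043 0.012 -0.028 0 0; 0 0 -0.043 0.012 -0.028 0 0; 0 0 -0.043 0.012 -0.028 0 0")

```text
t: 2.72
eef_pos: [0.4222, 0.1349, 0.2948]
ee_rot: [0.0, 0.512, 0.859, 0.0]
wrist_force: [0.5, -0.0, -0.1]
grip_width: 0.0002
```

>>> carry_out(motion="0 0 -0.043 0.012 -0.028 0 0; 0 0 -0.043 0.012 -0.028 0 0; 0 0 -0.043 0.012 -0.028 0 0; 0 0 -0.043 0.012 -0.028 0 0; 0 0 -0.043 0.012 -0.028 0 0; 0 0 -0.043 0.012 -0.028 0 0; 0 0 -0.043 0.012 -0.028 0 0; 0 0 -0.043 0.012 -0.028 0 0; 0 0 0 0 0 -0.03 0; 0 0 0 0 0 -0.03 0; 0 0 0 0 0 -0.03 0; 0 0 0 0 0 -0.03 0; 0 0 0 0 0 0 0; 0 0 0 0 0 0 0")

```text
t: 3.88
eef_pos: [0.5167, -0.0873, 0.173]
ee_rot: [-0.002, 0.651, 0.759, -0.001]
wrist_force: [-0.1, 0.3, 1.0]
grip_width: -0.0001
```

Run:
```python
from h import *
s=sense(); print(s["t"],s["eef_pos"],s["ee_rot"],s["grip_width"],s["wrist_force"])
for c in("wrist","scene","top"):
    k=vision.camera(c); save(k,c+"2.png")
    for n in("scale_bowl","scale_bowl_on_top","scale_bowl_zero_top","bowl"):
        print(c,n,[(np.round(d["position"],3).tolist(),round(d["conf"],2)) for d in vision.mark_of(c,n)[:2]])
```

```text
3.8833 [ 0.51666561 -0.08731265  0.17304427] [-0.00178331  0.65062868  0.75939347 -0.00082793] -0.00012035609099003733 [-0.13708832  0.34826702  0.98583459]
wrist scale_bowl [([0.585, -0.115, -0.002], 0.72)]
wrist scale_bowl_on_top [([0.517, -0.08, 0.054], 0.59)]
wrist scale_bowl_zero_top []
wrist bowl [([0.613, -0.112, 0.054], 0.65)]
scene scale_bowl [([0.585, -0.114, 0.001], 0.64)]
scene scale_bowl_on_top [([0.516, -0.081, 0.055], 0.52)]
scene scale_bowl_zero_top [([0.525, -0.164, 0.055], 0.65)]
scene bowl []
top scale_bowl [([0.582, -0.112, 0.003], 0.8)]
top scale_bowl_on_top [([0.515, -0.084, 0.054], 0.45)]
top scale_bowl_zero_top [([0.573, 0.342, -0.0], 0.64), ([0.53, -0.163, 0.054], 0.41)]
top bowl [([0.614, -0.109, 0.048], 0.59)]
```

View pics/wrist2.png

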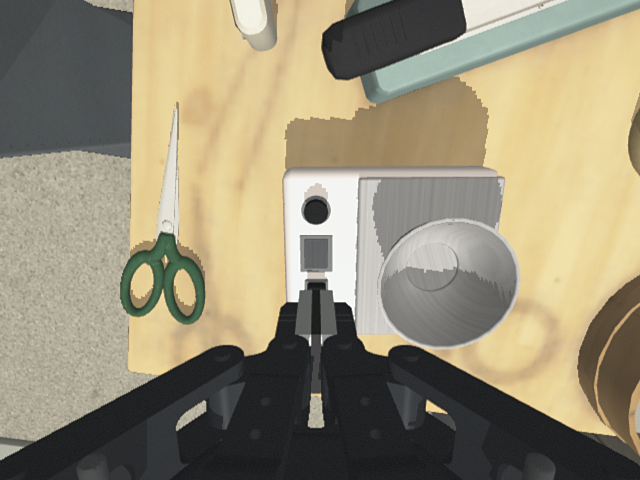

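The wrist view shows the round key at (316,210) and the display at (316,253), with the bar key hidden behind the fingers. The bowl is at (448,285). The gripper linkage spreads toward the bowl, so I'll turn 90° to put it along the scale's y, then move down to 0.075.

>>> carry_out(motion="0 0 0.12 0 0 0 0; 0 0 0.12 0 0.002 0 0; 0 0 0.12 0 0.002 0 0; 0 0 0.12 -0.002 0 0 0; 0 0 0.12 0 0 0 0; 0 0 0.12 0 0 0 0; 0 0 0.12 0 0 0 0; 0 0 0.12 0 0 0 0; 0 0 0.12 0 0 0 0; 0 0 0.12 0 0 0 0; 0 0 0.12 0 0 0 0; 0 0 0.12 0 0 0 0; 0 0 0.12 0 0 0 0; 0 0 0 0 0 -0.03 0; 0 0 0 0 0 -0.03 0; 0 0 0 0 0 -0.03 0; 0 0 0 0 0 -0.008 0; 0 0 0 0 0 0 0; 0 0 0 0 0 0 0")

```text
t: 6.22
eef_pos: [0.5162, -0.0837, 0.0771]
ee_rot: [0.0, -0.072, 0.997, -0.0]
wrist_force: [-0.1, -0.5, 0.6]
grip_width: 0.0004
```

Run:
```python
from h import *
s=sense(); print(s["t"],s["eef_pos"],s["ee_rot"],s["joint_pos"],s["wrist_force"])
k=vision.camera("scene"); save(k,"scene3.png",(340,180,540,380),3)
save(vision.camera("wrist"),"wrist3.png")
```

```text
6.2167 [ 0.51624087 -0.08371695  0.07712371] [ 8.54995728e-05 -7.15329368e-02  9.97438234e-01 -2.55604886e-05] [-2.63440598e-01 -5.31387353e-02  2.03809151e+00  8.68078303e-06
  1.15646158e+00 -1.97742859e+00] [-0.05867693 -0.54960679  0.59033723]
```

View pics/scene3.png

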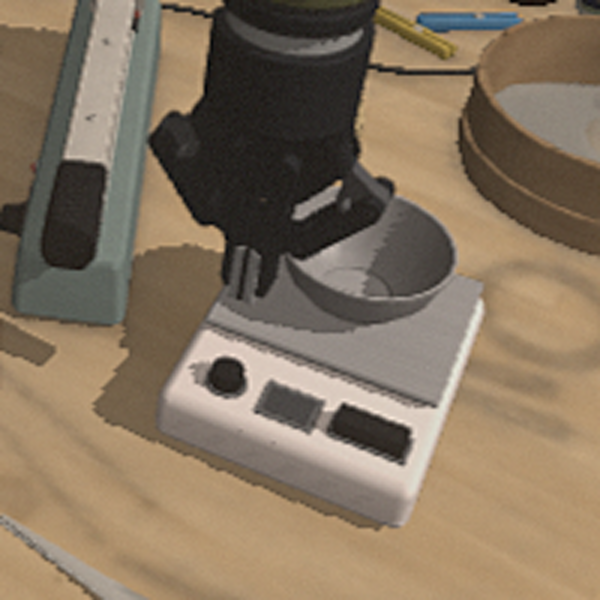

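View pics/wrist3.png

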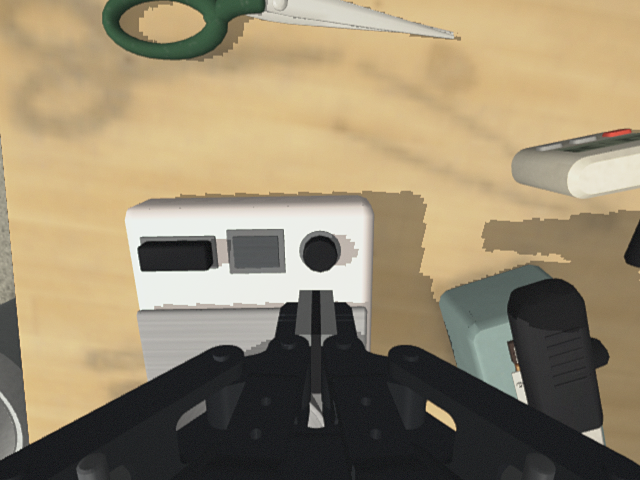

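The wrist view shows the tip at (315,293) and the round key at (320,250). I'll check whether that gap is only parallax.

```bash
cat >> h.py <<'E'
from scipy.spatial.transform import Rotation as R
def rot(q): return R.from_quat([q[1],q[2],q[3],q[0]])
def proj(k,p):
    c=rot(k["attitude"]).inv().apply(np.array(p)-k["xyz"]); return np.round([k["cx"]-k["fx"]*c[0]/c[2],k["cy"]+k["fy"]*c[1]/c[2]],1)
def world(k,m):
    v,u=np.nonzero(m&(k["range_z"]>0)); z=k["range_z"][v,u]
    return rot(k["attitude"]).apply(np.stack([(u-k["cx"])/k["fx"]*z,-(v-k["cy"])/k["fy"]*z,-z],-1))+k["xyz"]
E
python3 - <<'E'
from h import *
s=sense(); t=s["eef_pos"]
for c in("wrist","scene"):
    k=vision.camera(c); print(c,"tcp",proj(k,t),"key",proj(k,[.5155,-.083,.054]),[x for x in k if x not in("frame","range_z")], [k[a] for a in("fx","fy","cx","cy")])
    for n in("scale_bowl_on_top","scale_bowl_zero_top"):
        print(n,[(np.round(d["position"],3).tolist(),round(d["conf"],2)) for d in vision.mark_of(c,n)[:2]])
    if c=="scene":  # scene crop pixel -> full
        b=(np.array([227,375])/3+[340,180]); a=(np.array([368,432])/3+[340,180]); tip=(np.array([250,297])/3+[340,180])
    else: b,a,tip=[320,250],[177,255],[315,294]
    for n,p in(("round",b),("bar",a),("tip",tip)):
        m=np.zeros((480,640),bool); i,j=int(round(p[1])),int(round(p[0])); m[i-1:i+2,j-1:j+2]=1
        print(n,p,np.median(world(k,m),0).round(4))
E
```

```text
wrist tcp [318.1 274.6] key [320.3 254.6] ['fx', 'fy', 'cx', 'cy', 'xyz', 'attitude'] [380.93296846406315, 380.93296846406315, 315.5835000850161, 239.157542270493]
scale_bowl_on_top [([0.516, -0.08, 0.054], 0.88)]
scale_bowl_zero_top [([0.527, -0.166, 0.054], 0.69)]
round [320, 250] [ 0.5127 -0.0836  0.0546]
bar [177, 255] [ 0.5268 -0.1632  0.0548]
tip [315, 294] [ 0.5076 -0.087   0.1243]
scene tcp [418.6 290.9] key [415.5 301.6] ['fx', 'fy', 'cx', 'cy', 'xyz', 'attitude'] [443.6270412384774, 443.6270412384774, 327.0961805653673, 230.71957529839912]
scale_bowl_on_top [([0.514, -0.08, 0.056], 0.46)]
scale_bowl_zero_top [([0.524, -0.167, 0.055], 0.51)]
round [415.66666667 305.        ] [ 0.5093 -0.0871  0.0528]
bar [462.66666667 324.        ] [ 0.5222 -0.1683  0.0518]
tip [423.33333333 279.        ] [ 0.5081 -0.0907  0.1192]
```

Run:
```python
from h import *
t=sense()["eef_pos"]; print(t)
for c in("wrist","scene"):
    k=vision.camera(c); m=np.zeros((480,640),bool)
    if c=="wrist": m[265:345,295:340]=1
    else: m[255:300,405:440]=1
    P=world(k,m); F=P[(P[:,2]>.06)&(np.hypot(*(P[:,:2]-t[:2]).T)<.035)]
    print(c,len(F),np.percentile(F[:,2],[0,2,5,10,25,50]).round(4))
    L=F[F[:,2]<np.percentile(F[:,2],15)]; print("low pts mean",L.mean(0).round(4),"min",L.min(0).round(4),"max",L.max(0).round(4))
    zc=k["range_z"]; print(zc[268:300:3,315].round(3) if c=="wrist" else zc[265:300:3,422].round(3))
```

```text
[ 0.51647251 -0.08375425  0.07749816]
wrist 2340 [0.1176 0.1198 0.1216 0.1242 0.1311 0.1414]
low pts mean [ 0.507  -0.086   0.1227] min [ 0.5052 -0.0939  0.1176] max [ 0.512  -0.0768  0.1266]
[0.217 0.216 0.23  0.232 0.232 0.233 0.233 0.234 0.149 0.146 0.143]
scene 504 [0.1131 0.1172 0.1209 0.1244 0.1335 0.1475]
low pts mean [ 0.5084 -0.0881  0.1223] min [ 0.5034 -0.0997  0.1131] max [ 0.5245 -0.0738  0.1272]
[0.7   0.704 0.706 0.709 0.714 0.717 0.805 0.798 0.794 0.792 0.796 0.788]
```

Both cameras put the visible finger ends at z ≈ 0.115, about 38 mm above the reported TCP of 0.077. That's a disagreement I can't explain yet. I'll go down carefully and let the force decide.

>>> carry_out(motion="0 0 0 0 0 -0.005 0; 0 0 0 0 0 -0.005 0; 0 0 0 0 0 -0.005 0; 0 0 0 0 0 -0.003 0; 0 0 0 0 0 -0.002 0; 0 0 0 0 0 -0.001 0; 0 0 0 0 0 0 0; 0 0 0 0 0 0 0")

```text
t: 7.38
eef_pos: [0.516, -0.0837, 0.0556]
ee_rot: [0.0, -0.072, 0.997, -0.0]
wrist_force: [0.0, 0.8, 0.5]
grip_width: 0.0001
```

>>> carry_out(motion="0 0 0 0 0 -0.001 0; 0 0 0 0 0 -0.001 0; 0 0 0 0 0 -0.001 0; 0 0 0 0 0 0 0; 0 0 0 0 0 0 0")

```text
t: 7.8
eef_pos: [0.5158, -0.0836, 0.0525]
ee_rot: [-0.0, -0.072, 0.997, 0.0]
wrist_force: [0.2, 0.2, -0.8]
grip_width: -0.0002
```

Run:
```python
from h import *
s=sense(); print(s["t"],s["eef_pos"],s["wrist_force"])
k=vision.camera("scene"); save(k,"scene4.png",(340,180,540,380),3)
for n in("scale_bowl_on_top",): print([(np.round(d["position"],3).tolist(),round(d["conf"],2)) for d in vision.mark_of("scene",n)[:2]])
t=s["eef_pos"]; P=world(k,np.ones((480,640),bool))
F=P[(P[:,2]>.06)&(np.hypot(*(P[:,:2]-t[:2]).T)<.03)]; print(np.percentile(F[:,2],[0,2,5,10]))
```

```text
7.8 [ 0.51584924 -0.08358579  0.05247236] [ 0.2495267   0.18739268 -0.75962035]
[([0.516, -0.083, 0.057], 0.48)]
[0.08904317 0.09788592 0.10278142 0.11203262]
```

View pics/scene4.png

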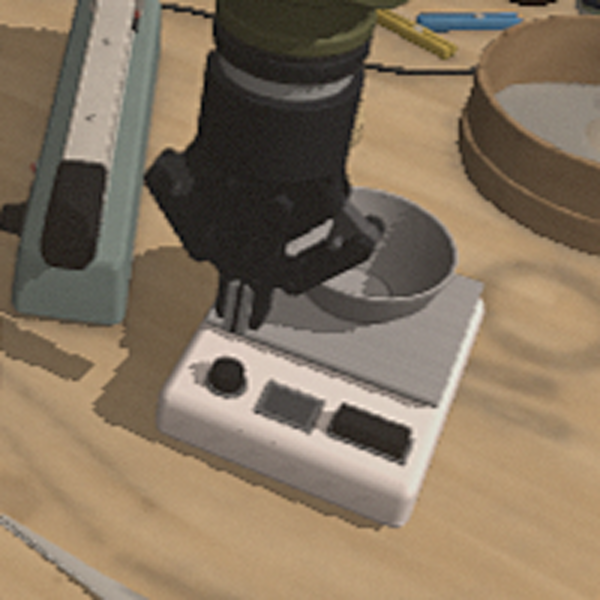

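The TCP reads 0.0525 with no contact force, so the fingers really end about 38 mm above the reported TCP. Before going lower, I'll check the gripper's clearance to the bowl.

Run:
```python
from h import *
s=sense(); t=s["eef_pos"]; Rt=rot(s["ee_rot"])
for c in("wrist","scene"):
    k=vision.camera(c); P=world(k,np.ones((480,640),bool))
    P=P[np.hypot(*(P[:,:2]-t[:2]).T)<.11]; B=np.hypot(P[:,0]-.614,P[:,1]+.110)<.058
    L=Rt.inv().apply(P-t)   # x toward robot side, y closing, z down
    ok=~(B&(P[:,2]<.101))
    L=L[ok]
    for h in np.arange(.03,.14,.01):
        b=L[abs(L[:,2]+h)<.005]
        if len(b)>20 : print(c,"above TCP",h.round(2),len(b),"x",np.percentile(b[:,0],[1,99]).round(3),"y",np.percentile(b[:,1],[1,99]).round(3))
```

```text
wrist above TCP 0.03 988 x [-0.037 -0.005] y [0.097 0.11 ]
wrist above TCP 0.04 2235 x [-0.035  0.011] y [-0.008  0.109]
wrist above TCP 0.05 839 x [0.006 0.011] y [-0.015  0.012]
wrist above TCP 0.06 1022 x [0.006 0.011] y [-0.015  0.012]
wrist above TCP 0.07 1267 x [-0.011  0.011] y [-0.014  0.012]
wrist above TCP 0.08 2398 x [-0.01   0.013] y [-0.03   0.027]
wrist above TCP 0.09 9023 x [-0.009  0.013] y [-0.038  0.035]
wrist above TCP 0.1 7819 x [-0.009  0.017] y [-0.045  0.043]
wrist above TCP 0.11 15228 x [-0.007  0.017] y [-0.052  0.05 ]
wrist above TCP 0.12 18669 x [0.004 0.017] y [-0.059  0.057]
wrist above TCP 0.13 5897 x [0.01 0.02] y [-0.057  0.056]
scene above TCP 0.03 49 x [-0.036 -0.003] y [0.096 0.109]
scene above TCP 0.04 103 x [-0.035  0.011] y [-0.011  0.109]
scene above TCP 0.05 80 x [-0.005  0.012] y [-0.016  0.011]
scene above TCP 0.06 84 x [-0.005  0.012] y [-0.016  0.011]
scene above TCP 0.07 76 x [0.    0.012] y [-0.016  0.012]
scene above TCP 0.08 128 x [-0.008  0.014] y [-0.03   0.026]
scene above TCP 0.09 315 x [-0.011  0.014] y [-0.038  0.035]
scene above TCP 0.1 216 x [-0.01   0.018] y [-0.046  0.042]
scene above TCP 0.11 277 x [-0.009  0.018] y [-0.054  0.05 ]
scene above TCP 0.12 338 x [-0.002  0.018] y [-0.063  0.057]
scene above TCP 0.13 458 x [-0.011  0.02 ] y [-0.063  0.058]
scene above TCP 0.14 391 x [-0.005  0.021] y [-0.05   0.045]
```

The gripper is only ±20 mm thick in x at these heights, and its width matches the fingers, so the bowl and sealer stay clear. I expect contact at TCP z ≈ 0.016.

>>> carry_out(motion="0 0 0 0 0 -0.007 0; 0 0 0 0 0 -0.007 0; 0 0 0 0 0 -0.006 0; 0 0 0 0 0 -0.004 0; 0 0 0 0 0 -0.003 0; 0 0 0 0 0 -0.001 0; 0 0 0 0 0 0 0; 0 0 0 0 0 0 0")

```text
t: 8.67
eef_pos: [0.516, -0.0837, 0.0246]
ee_rot: [0.0, -0.072, 0.997, -0.0]
wrist_force: [-0.3, -0.1, -0.8]
grip_width: -0.0005
```

Run:
```python
from h import *
s=sense(); t=s["eef_pos"]; print(s["t"],t,s["wrist_force"])
k=vision.camera("wrist"); save(k,"wrist5.png",(200,180,440,360),3); P=world(k,np.ones((480,640),bool))
L=rot(s["ee_rot"]).inv().apply(P-t); b=(abs(L[:,1])<.016)&(L[:,0]<.014)&(L[:,0]>.003)
print("z hist",np.histogram(P[b][:,2],np.arange(.03,.1,.005)))
```

```text
8.6667 [ 0.5160294  -0.0836778   0.02460789] [-0.29633967 -0.07814894 -0.76486643]
z hist (array([   0,    0, 1265,  176,  386,   48,    2,  211,  387,  443,  494,
        557,  477,  580]), array([0.03 , 0.035, 0.04 , 0.045, 0.05 , 0.055, 0.06 , 0.065, 0.07 ,
       0.075, 0.08 , 0.085, 0.09 , 0.095, 0.1  ]))
```

View pics/wrist5.png

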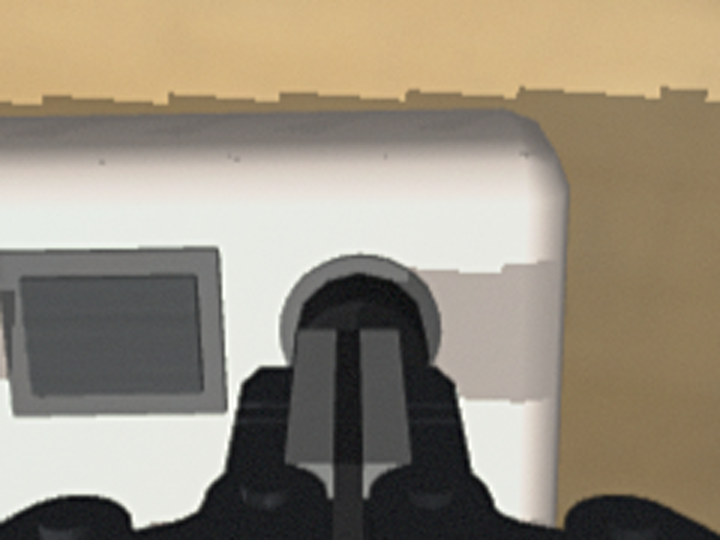

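The tips, at crop (350,330), are right over the round key at (362,325), about 11 mm above it. Continuing down slowly.

>>> carry_out(motion="0 0 0 0 0.001 -0.004 0; 0 0 0 0 0 -0.003 0; 0 0 0 0 0 -0.001 0; 0 0 0 0 0 0 0; 0 0 0 0 0 0 0")

```text
t: 9.13
eef_pos: [0.5159, -0.0826, 0.0167]
ee_rot: [-0.0, -0.072, 0.997, 0.0]
wrist_force: [0.0, 1.1, 2.1]
grip_width: -0.0001
```

>>> carry_out(motion="0 0 0 0 0 -0.001 0; 0 0 0 0 0 -0.001 0; 0 0 0 0 0 0 0; 0 0 0 0 0 0 0")

```text
t: 9.47
eef_pos: [0.516, -0.0826, 0.0147]
ee_rot: [0.0, -0.072, 0.997, 0.0]
wrist_force: [-0.3, 1.2, 3.5]
grip_width: -0.0001
```

>>> carry_out(motion="0 0 0 0 0 -0.001 0; 0 0 0 0 0 -0.001 0; 0 0 0 0 0 0 0; 0 0 0 0 0 0 0")

```text
t: 9.8
eef_pos: [0.516, -0.0826, 0.0126]
ee_rot: [0.0, -0.072, 0.997, 0.0]
wrist_force: [-0.7, 1.6, 4.6]
grip_width: -0.0001
```

The slope of 0.6 N/mm matches the key's spring, with contact at TCP ≈ 0.0175. One more mm, a short hold, then up.

>>> carry_out(motion="0 0 0 0 0 -0.001 0; 0 0 0 0 0 0 0; 0 0 0 0 0 0 0")

```text
t: 10.05
eef_pos: [0.516, -0.0826, 0.0116]
ee_rot: [0.0, -0.072, 0.997, 0.0]
wrist_force: [-0.7, 0.9, 4.6]
grip_width: -0.0002
```

Run:
```python
from h import *
s=sense(); print(s["t"],s["eef_pos"],s["wrist_force"])
k=vision.camera("wrist")
for n in("scale_bowl_on_top","scale_bowl_zero_top","scale_bowl"): print(n,[(np.round(d["position"],3).tolist(),round(d["conf"],2)) for d in vision.mark_of("wrist",n)[:2]])
```

```text
10.05 [ 0.51602172 -0.08261831  0.01164062] [-0.72197419  0.88187419  4.64204489]
scale_bowl_on_top []
scale_bowl_zero_top [([0.528, -0.166, 0.054], 0.73)]
scale_bowl [([0.588, -0.116, -0.004], 0.88)]
```

The force of 4.6 N is well above the 3.6 N switching point, so the key is about 5 to 6 mm down. Lift, then over to the bar key.

>>> carry_out(motion="0 0 0 0 0 0.004 0; 0 0 0 0 0 0.008 0; 0 0 0 0 0 0.01 0; 0 0 0 0 0 0.004 0; 0 0 0 0 0 0 0; 0 0 0 0.002 -0.017 0 0; 0 0 0 0.003 -0.022 0 0; 0 0 0 0.003 -0.022 0 0; 0 0 0 0.002 -0.016 0 0; 0 0 0 0.001 -0.006 0 0; 0 0 0 0 0 0 0; 0 0 0 0 0 0 0")

```text
t: 11.25
eef_pos: [0.5265, -0.1653, 0.0371]
ee_rot: [-0.0, -0.071, 0.997, 0.0]
wrist_force: [0.3, -0.5, 0.2]
grip_width: 0.0002
```

Run:
```python
from h import *
s=sense(); print(s["t"],s["eef_pos"],s["wrist_force"])
for c in("wrist","scene"):
    k=vision.camera(c); 
    if c=="wrist": save(k,"wrist6.png",(200,180,440,360),3)
    for n in("scale_bowl_on_top","scale_bowl_zero_top","scale_bowl"): print(n,[(np.round(d["position"],3).tolist(),round(d["conf"],2)) for d in vision.mark_of(c,n)[:2]])
```

```text
11.25 [ 0.52648091 -0.16529309  0.03714239] [ 0.3359988  -0.50071695  0.21365468]
scale_bowl_on_top [([0.518, -0.082, 0.052], 0.63)]
scale_bowl_zero_top []
scale_bowl [([0.587, -0.115, 0.002], 0.7)]
scale_bowl_on_top [([0.511, -0.083, 0.056], 0.48)]
scale_bowl_zero_top [([0.529, -0.166, 0.055], 0.54)]
scale_bowl [([0.525, -0.164, 0.056], 0.69), ([0.588, -0.117, -0.002], 0.56)]
```

View pics/wrist6.png

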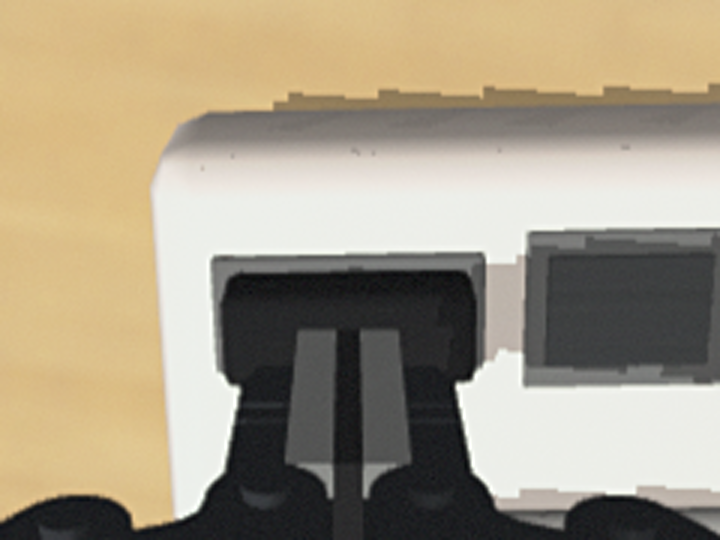

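The fingers at crop (350,330) are centred on the bar key at (350,325). Pressing it the same way.

>>> carry_out(motion="0 0 0 0 0 -0.006 0; 0 0 0 0 0 -0.007 0; 0 0 0 0 0 -0.004 0; 0 0 0 0 0 -0.002 0; 0 0 0 0 0 -0.001 0; 0 0 0 0 0 -0.001 0; 0 0 0 0 0 -0.001 0; 0 0 0 0 0 0 0; 0 0 0 0 0 0 0")

```text
t: 12.4
eef_pos: [0.527, -0.1656, 0.0158]
ee_rot: [0.0, -0.072, 0.997, -0.0]
wrist_force: [-1.6, 1.5, 1.6]
grip_width: 0.0001
```

>>> carry_out(motion="0 0 0 0 0 -0.001 0; 0 0 0 0 0 -0.001 0; 0 0 0 0 0 0 0; 0 0 0 0 0 0 0")

```text
t: 12.73
eef_pos: [0.5271, -0.1657, 0.0138]
ee_rot: [0.0, -0.072, 0.997, -0.0]
wrist_force: [-0.9, 0.5, 3.1]
grip_width: -0.0002
```

>>> carry_out(motion="0 0 0 0 0 -0.001 0; 0 0 0 0 0 0 0; 0 0 0 0 0 0 0; 0 0 0 0 0 0 0")

```text
t: 13.07
eef_pos: [0.5272, -0.1658, 0.0127]
ee_rot: [0.0, -0.072, 0.997, -0.0]
wrist_force: [-0.5, 1.0, 5.0]
grip_width: 0.0003
```

>>> carry_out(motion="0 0 0 0 0 -0.001 0; 0 0 0 0 0 0 0; 0 0 0 0 0 0 0")

```text
t: 13.32
eef_pos: [0.5272, -0.1658, 0.0117]
ee_rot: [0.0, -0.072, 0.997, -0.0]
wrist_force: [-1.1, -0.3, 6.1]
grip_width: -0.0
```

>>> carry_out(motion="0 0 0 0 0 0 0; 0 0 0 0 0 0 0")

```text
t: 13.48
eef_pos: [0.5272, -0.1657, 0.0117]
ee_rot: [0.0, -0.072, 0.997, -0.0]
wrist_force: [-0.6, 0.8, 5.1]
grip_width: 0.0001
```

The bar key is well down at 5 to 6 N. Withdrawing straight up.

>>> carry_out(motion="0 0 0 0 0 0.004 0; 0 0 0 0 0 0.01 0; 0 0 0 0 0 0.02 0; 0 0 0 0 0 0.03 0; 0 0 0 0 0 0.03 0; 0 0 0 0 0 0.03 0; 0 0 0 0 0 0.03 0; 0 0 0 0 0 0.03 0; 0 0 0 0 0 0.02 0; 0 0 0 0 0 0 0; 0 0 0 0 0 0 0; 0 0 0 0 0 0 0")

```text
t: 14.48
eef_pos: [0.526, -0.1652, 0.214]
ee_rot: [-0.001, -0.072, 0.997, 0.001]
wrist_force: [0.2, 0.1, -0.7]
grip_width: -0.0002
```

Run:
```python
from h import *
s=sense(); print(s["t"],s["eef_pos"],s["wrist_force"])
k=vision.camera("wrist"); save(k,"wrist7.png")
k=vision.camera("scene")
for n in("scale_bowl","scale_jar","scale_bowl_on_top","scale_bowl_zero_top","bowl","spice_jar","timer","marker"):
    print(n,[(np.round(d["position"],3).tolist(),round(d["conf"],2)) for c in("scene","wrist") for d in vision.mark_of(c,n)[:1]])
```

```text
14.4833 [ 0.52595298 -0.16524046  0.21396449] [ 0.17329564  0.07637982 -0.72812951]
scale_bowl [([0.586, -0.116, 0.0], 0.78), ([0.586, -0.114, -0.001], 0.88)]
scale_jar [([0.571, 0.339, 0.0], 0.71)]
scale_bowl_on_top [([0.514, -0.083, 0.056], 0.68), ([0.517, -0.082, 0.054], 0.56)]
scale_bowl_zero_top [([0.528, -0.166, 0.056], 0.55), ([0.526, -0.165, 0.053], 0.72)]
bowl [([0.613, -0.112, 0.049], 0.81), ([0.616, -0.112, 0.05], 0.95)]
spice_jar [([0.608, 0.318, 0.054], 0.85)]
timer [([0.441, 0.071, 0.004], 0.89), ([0.44, 0.07, -0.0], 0.81)]
marker [([0.445, 0.142, -0.002], 0.86), ([0.443, 0.144, 0.002], 0.92)]
```

View pics/wrist7.png

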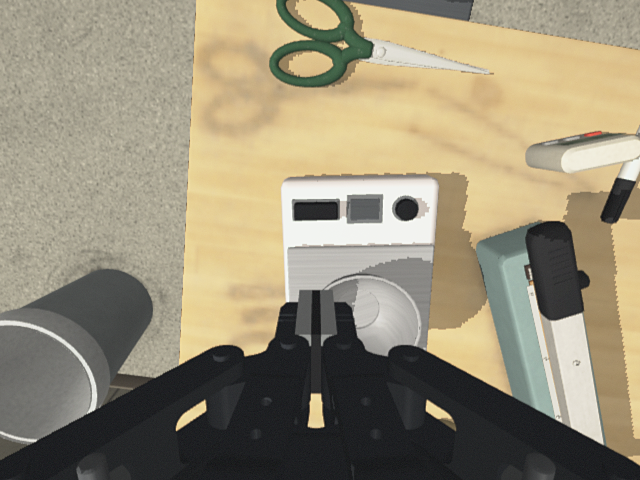

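The view shows both keys up, round at (406,208) and bar at (316,210). The bowl at (370,305) is in place and the arm is clear. Handing in.

```bash
python3 -c "
from cell import r; print(r.hand_in())"
```

```text
the job is handed in; nothing more can be done
None
```

I pressed the round key of the bowl scale (the one right of the sealer) and let it come up. Then I pressed its long bar key, withdrew straight up and handed the job in at about 14.5 s; no verdict was reported.

- **Presses:** the wrist force reached about 4.6 N on the round key and 5–6 N on the bar, against 3.6 N to switch. By the arm's height each key went down roughly 5–6 mm. Force readings vary by about ±0.8 N, and key travel could not be read directly.
- **Last checks:** both key tops were back at about 54 mm. The scales, bowl, jar, timer and marker were found within about 4 mm of their first positions. Nothing was touching the gripper. The tongs and scissors were not measured again; the arm never went near them.
- **Disagreement:** the finger ends sat about 38 mm above the reported tool point, seen by both cameras and borne out by where contact occurred. I relied on the images and the force instead of the reported height.

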